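# Prime the hydraulic hand pump that carries the gauge

### The arm

A 6-joint arm with a two-finger parallel gripper is mounted at the origin on the work surface. World frame = base frame: x ahead of the robot, y to its left, z up, the work surface at z = 0. Lengths are in m, angles in rad, forces in N, time in s.
With the tool pointing down it reaches from about 0.375 to 0.9 m from the base axis. Payload 3.1 kg.
Tool frame: the origin (TCP) lies at the centre of the arm's flange, where the gripper is bolted on; the fingertips stand 182 mm ahead of it and the grasp point (between the pads) lies 164 mm ahead of it; z points along the fingers, y is the line along which they close (so a half turn about z gives the same grasp; the last joint's range is limited). The gripper opens to 87 mm and grips with 3 to 60 N. Pads are 19 mm wide; open, the fingers measure 117 mm over their backs; the gripper's body (75 mm by 190 mm) begins 51 mm behind the grasp point.
Start: joints at [1.014, 0.527, 1.433, -0, 1.181, -0.178], TCP at [0.231, 0.581, 0.405] pointing down, gripper open.
Joint ranges: [-3.08, 3.08], [-0.75, 2.2], [0.22, 2.44], [-1.43, 4.57], [0, 2.65], [-2.85, 2.85]. Speed limits (rad/s): [2.79, 2.79, 3.14, 3.14, 3.14, 3.14].

### API

Orientations are given as a unit quaternion [w, x, y, z].
In Python, from bench import r gives the robot as it stands.
- The arm moves only by the tool servo_tool, never from a script. Its argument "rows" is a list of rows, each a list of 3 entries, a list of its own where there are three numbers: the turn, a rotation vector about the tool's x, y, z in degrees, then the shift along the tool's x, y, z in m, then the opening, from 0 (shut) to 1 (fully open). In form: [[[rx, ry, rz], [dx, dy, dz], claw], ...]. A call has 1 to 5 rows; each row is the pose to reach, as a shift and turn from the pose commanded when the call began, along the tool's axes at that moment; what a row does not reach only later rows make up. A row lasts 1/12 s, in which the tool goes at most 41.7 mm and 7.16 degrees, less where a joint would pass 70% of its speed; a pose out of reach is approached as far as the arm can. A call with a gripper value outside its range is refused whole. The fingers move at their own pace and stop on an object; "newtons" is the grip in N (left out, the last holds). Time passes only in rows, so rows that repeat a pose let the fingers close. It gives the time, the measured TCP pose, the force, the opening and the grip force at its end, in the units of the state.
- r.read_state(): the state, without advancing time (a new reading comes with each control period).
- r.read_camera(name): name is "scene" or "top" or "wrist"; returns (picture, depth): 420x560x3 uint8, blue, green, red; 420x560 float32, m along the optical axis (not along the pixel's ray), 0 where there is no reading.
- r.get_calibration(name): a dict with "vertical_fov" (degrees; the focal length in pixels is half the picture's height over the tangent of half this angle, whatever the lens; pixels are square), "cx", "cy" (the principal point, pixels), "R" (3x3) and "t" (3): a world point X has camera coordinates R X + t; the wrist camera has in their place "T_tool_cam" (4x4, takes a point from camera to tool coordinates, whose origin is the TCP and whose axes are the flange's). Camera axes: x right, y down, z forward; pixel columns grow to the right and rows downward; lengths in m; the calibration is good to about 2 mm. A picture is of the moment at which its call begins: read the wrist's pose just before it. get_calibration takes no time and is no camera call.
- r.job_done(): hands the job in; it is judged then, once.
The state is a dict: "clock": time; "joint_positions": joint angles; "qvel": joint speeds; "joint_torque": joint torques, N m; "position": TCP position; "ee_rot": TCP orientation; "force": force on the tool from outside, world axes, zero at the start; "ft_torque": the same for the moment, N m; "gripper_width": finger opening in m; "finger_force": force on a finger pad.
Only numpy, scipy, OpenCV 4.12 (cv2) and the standard library are available. Lean on these libraries where they do the work, as an engineer would, in place of code of your own. Each camera call takes 0.05 s, during which the arm holds its last target. There are 200 camera calls.

### The job

Two hydraulic hand pumps stand on the bench; prime the one with the round pressure gauge on it by pumping its lever at least three full strokes, each time pressing it right down to its stop and then letting it come all the way back up. Leave the lever of the other pump alone, and finish with both levers up.

Things in the scene. Friction and masses are not known exactly. Their poses are not given: they have to be found in the camera images.
- gauge_lever (a joint): Sprung lever of the hand pump with a gauge (round, 72 mm wide, white face up, beyond the pivot, 155 mm high). Rad: 0 all the way up, where its spring holds it; 0.6 down on its stop, lever level. Pressing straight down on the grip takes 7 N at the top to 13 N at the bottom, up to 8 N more at 0.15 m/s; let go, it rises by itself in under 1 s.
- gauge_grip (a point): On the gauge pump lever's black rubber grip (36 mm wide, 22 thick, from 170 to 300 mm from the pivot): top face, centre line, 250 mm from the pivot. x runs along the lever to the pivot, y across, z out of the top face. Lever up: it slopes up 34 degrees towards its free end and the robot, point 270 mm above the bench. Lever down: level, its top face 131 mm above the bench.
- plain_lever (a joint): Lever of the other pump, the same but without a gauge; same joint values; not to be pumped. Each pump is fixed to the bench: steel foot plate 360 x 110 mm, green tank 78 mm high lying under the lever, aluminium head at the end away from the robot, steel pivot there 120 mm above the bench. The levers point towards the robot, within 0.3 rad.
- plain_grip (a point): The same point as gauge_grip, on the grip of the other pump's lever, with the same axes and heights.

How it is judged:
On the way, in this order (a step that is already met when the one before it is completed fails the run):
1. first stroke: lever pressed down to its stop (value of joint gauge_lever above 0.5 rad), for 0.1 s.
2. lever back up at its top after the first stroke (value of joint gauge_lever below 0.1 rad), for 0.1 s.
3. second stroke: lever pressed down to its stop (value of joint gauge_lever above 0.5 rad), for 0.1 s.
4. lever back up at its top after the second stroke (value of joint gauge_lever below 0.1 rad), for 0.1 s.
5. third stroke: lever pressed down to its stop (value of joint gauge_lever above 0.5 rad), for 0.1 s.
At the end, for the whole second after the job is handed in: After at least three full strokes (down past 0.5 of 0.6 rad, back up below 0.1 rad each time) the gauge pump's lever is at rest within 0.1 rad of its top, and the other pump's lever is within 0.1 rad of its top (value of joint each of gauge_lever, plain_lever below 0.1 rad and velocity of joint gauge_lever between -0.05 and 0.05 rad/s); the robot touches nothing.
It fails at once if the other pump's lever is pressed down more than 0.15 rad (value of joint plain_lever above 0.15 rad).
It also fails if it takes over 48 s, if anything falls off the work surface, if the arm or the gripper's body presses on something with over 40 N, if the wrist force passes 120 N, or if a joint passes its speed limit or range.

## Working session

There is one attempt and no reset: what is moved stays moved. The work goes in short steps, Python scripts to look and compute and a tool call to move; the robot and the scene stay as the last step left them, time stands still between calls to the robot, and variables do not carry over. Pictures are saved under pics/ and viewed, at most 10 in all, crops included, and the job is handed in when it is done.

Besides the shell and the picture viewer there is one more tool, called as name(argument=value, ...) on one line, values as JSON. servo_tool: Moves the arm, as the interface text tells. Its arguments: {"type":"object","properties":{"rows":{"type":"array"},"newtons":{"type":"number"}},"required":["rows"]}

```bash
mkdir -p pics
python3 - <<'E'
from bench import r
import cv2,numpy as np
s=r.read_state();print(s)
for n in("scene","top"):
    im,d=r.read_camera(n);cv2.imwrite(f"pics/{n}0.png",im);np.savez(f"pics/{n}0.npz",im=im,d=d);print(n,r.get_calibration(n),(d>0).mean())
E
```

```text
{'clock': 0.0, 'joint_positions': array([ 1.01446808e+00,  5.28482529e-01,  1.43389876e+00, -3.43729451e-05,
        1.18137606e+00, -1.78469979e-01]), 'qvel': array([ 0.00123022,  0.00102482, -0.00144627,  0.00118927, -0.00106713,
       -0.00079756]), 'joint_torque': array([-1.07447573e-03, -4.40042889e+01, -1.76591277e+01,  6.32334058e-02,
        5.83100086e-02, -1.60717468e-04]), 'position': array([0.23035853, 0.5806342 , 0.40376227]), 'ee_rot': array([-3.73935572e-04,  1.87800654e-01,  9.82206568e-01, -1.01582503e-03]), 'force': array([-0.88489858,  0.23790435, -0.04748507]), 'ft_torque': array([0.03657703, 0.00475804, 0.07389299]), 'finger_force': 0.0, 'gripper_width': 0.08718448942368467}
scene {'vertical_fov': 57.49153546990855, 'cx': 277.72934459800337, 'cy': 210.07169780256143, 'R': array([[ 0.74836326,  0.66326008,  0.00620401],
       [ 0.50991619, -0.56931167, -0.6448796 ],
       [-0.42419088,  0.48576773, -0.76425899]]), 't': array([-0.45396123, -0.15712526,  1.18944511])} 0.996016156462585
top {'vertical_fov': 55.673659807295415, 'cx': 279.44658499498223, 'cy': 208.31079964327606, 'R': array([[-3.68957198e-02, -9.99318916e-01,  6.39917116e-04],
       [-9.78854063e-01,  3.60111949e-02, -2.01365133e-01],
       [ 2.01204942e-01, -8.05589699e-03, -9.79516041e-01]]), 't': array([0.00657901, 0.67961373, 1.07761598])} 0.9959353741496598
```

View pics/top0.png

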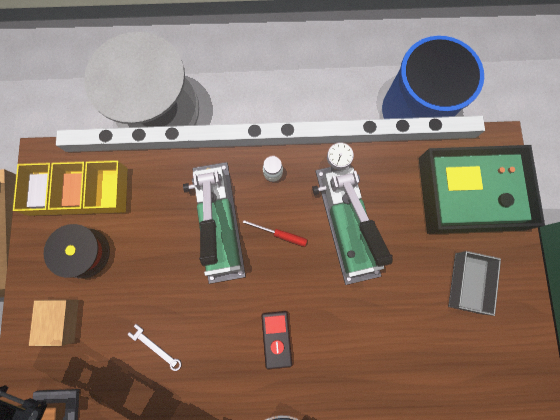

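View pics/scene0.png

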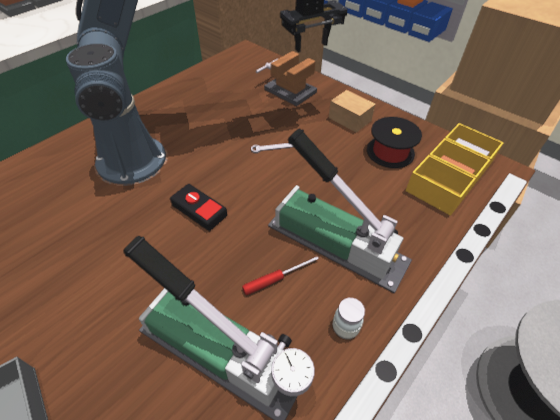

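The top view shows the gauge at (341,156), so the gauge pump is the right one, with its grip running from about (362,225) to (378,260). The plain pump's grip is at about (208,240). In the scene view the gauge is at (293,372) and the gauge grip runs from (135,245) to (190,290).

```bash
cat > h.py <<'E'
import numpy as np,cv2
from bench import r
def pts(n,im,d,mask,cal=None):
    c=r.get_calibration(n);f=im.shape[0]/2/np.tan(np.radians(c["vertical_fov"]/2))
    v,u=np.nonzero(mask&(d>0));z=d[v,u]
    P=np.c_[(u-c["cx"])/f*z,(v-c["cy"])/f*z,z]
    return (P-c["t"])@c["R"]
E
python3 - <<'E'
from h import *
for n,boxes in(("top",{"gauge_grip":(350,215,392,268),"plain_grip":(196,212,220,266),"gauge":(326,140,356,170)}),("scene",{"gauge_grip":(120,230,195,303),"plain_grip":(283,125,338,185),"gauge":(270,348,316,396)})):
    D=np.load(f"pics/{n}0.npz");im,d=D["im"],D["d"]
    for k,(a,b,c,e) in boxes.items():
        m=np.zeros(d.shape,bool);hi=im.max(2)
        m[b:e,a:c]=((im.min(2)>170) if k=="gauge" else (hi<60))[b:e,a:c]
        m=cv2.erode(m.astype(np.uint8),np.ones((3,3)))>0
        P=pts(n,im,d,m)
        if k!="gauge": P=P[P[:,2]>0.19]
        c0=np.median(P,0);U,S,V=np.linalg.svd(P-P.mean(0),full_matrices=False)
        t=(P-P.mean(0))@V[0]
        print(n,k,len(P),P.mean(0).round(3),"axis",V[0].round(3),"n",V[2].round(3),"ends",(P.mean(0)+V[0]*t.min()).round(3),(P.mean(0)+V[0]*t.max()).round(3))
E
```

```text
top gauge_grip 10 [ 0.521 -0.233  0.279] axis [-0.813 -0.277  0.512] n [0.518 0.06  0.854] ends [ 0.564 -0.218  0.252] [ 0.499 -0.241  0.293]
top plain_grip 3 [0.551 0.137 0.275] axis [-0.905 -0.105  0.412] n [-0.113  0.994  0.007] ends [0.572 0.139 0.266] [0.521 0.133 0.289]
top gauge 318 [ 0.806 -0.189  0.155] axis [-0.358 -0.934 -0.002] n [ 0.005 -0.004  1.   ] ends [ 0.817 -0.16   0.155] [ 0.795 -0.218  0.155]
scene gauge_grip 1331 [ 0.558 -0.243  0.263] axis [ 0.811  0.153 -0.565] n [0.561 0.069 0.825] ends [ 0.509 -0.253  0.297] [ 0.611 -0.233  0.226]
scene plain_grip 757 [0.574 0.147 0.261] axis [ 0.816  0.113 -0.566] n [-0.577  0.11  -0.81 ] ends [0.525 0.141 0.295] [0.623 0.154 0.227]
scene gauge 1193 [ 0.806 -0.192  0.154] axis [ 0.913 -0.175  0.368] n [-0.347  0.142  0.927] ends [ 0.732 -0.178  0.124] [ 0.835 -0.198  0.165]
```

The measurements hold up: gauge face at 0.155 m and a lever slope of about 34°. The gauge grip point is near (0.548, -0.243, 0.27). I'll raise the tool, close the fingers and move across.

servo_tool(rows=[[[0,0,0],[0,0,-0.03],0],[[0,0,0],[0,0,-0.06],0],[[0,0,0],[0,0,-0.09],0],[[0,0,0],[0,0,-0.12],0],[[0,0,0],[0,0,-0.15],0]])

```text
clock: 0.52
position: [0.2304, 0.5807, 0.5556]
ee_rot: [-0.0, 0.188, 0.982, -0.001]
force: [0.4, 0.7, 0.1]
gripper_width: 0.0615
finger_force: 0.0
```

servo_tool(rows=[[[0,0,0],[-0.024,-0.026,0],0],[[0,0,0],[-0.048,-0.052,0],0],[[0,0,0],[-0.072,-0.078,0],0],[[0,0,0],[-0.096,-0.104,0],0],[[0,0,0],[-0.12,-0.13,0],0]])

```text
clock: 0.93
position: [0.2941, 0.4142, 0.5543]
ee_rot: [-0.0, 0.187, 0.982, -0.0]
force: [1.0, -1.0, -0.5]
gripper_width: 0.0281
finger_force: 0.0
```

servo_tool(rows=[[[0,0,0],[-0.024,-0.026,0],0],[[0,0,0],[-0.048,-0.052,0],0],[[0,0,0],[-0.072,-0.078,0],0],[[0,0,0],[-0.096,-0.104,0],0],[[0,0,0],[-0.12,-0.13,0],0]])

```text
clock: 1.35
position: [0.3576, 0.2491, 0.5545]
ee_rot: [-0.0, 0.188, 0.982, -0.0]
force: [0.6, 0.1, 0.2]
gripper_width: 0.002
finger_force: 0.0
```

servo_tool(rows=[[[0,0,0],[-0.024,-0.026,0],0],[[0,0,0],[-0.048,-0.052,0],0],[[0,0,0],[-0.072,-0.078,0],0],[[0,0,0],[-0.096,-0.104,0],0],[[0,0,0],[-0.12,-0.13,0],0]])

```text
clock: 1.77
position: [0.4212, 0.0839, 0.5546]
ee_rot: [-0.0, 0.188, 0.982, 0.0]
force: [0.1, 0.1, -0.5]
gripper_width: 0.0005
finger_force: 0.0
```

servo_tool(rows=[[[0,0,0],[-0.024,-0.026,0],0],[[0,0,0],[-0.048,-0.052,0],0],[[0,0,0],[-0.072,-0.078,0],0],[[0,0,0],[-0.096,-0.104,0],0],[[0,0,0],[-0.12,-0.13,0],0]])

```text
clock: 2.18
position: [0.4849, -0.0812, 0.5544]
ee_rot: [-0.0, 0.188, 0.982, 0.0]
force: [0.6, 0.9, -0.1]
gripper_width: 0.0004
finger_force: 0.0
```

servo_tool(rows=[[[0,0,0],[-0.024,-0.026,0],0],[[0,0,0],[-0.048,-0.052,0],0],[[0,0,0],[-0.072,-0.078,0],0],[[0,0,0],[-0.096,-0.104,0],0],[[0,0,0],[-0.12,-0.13,0],0]])

```text
clock: 2.6
position: [0.5487, -0.2463, 0.5541]
ee_rot: [-0.001, 0.188, 0.982, 0.0]
force: [1.6, -0.7, 1.0]
gripper_width: 0.0003
finger_force: 0.0
```

Run:
```python
from h import *
from scipy.spatial.transform import Rotation as R
s=r.read_state();im,d=r.read_camera("wrist");c=r.get_calibration("wrist");cv2.imwrite("pics/w1.png",im)
T=np.array(c["T_tool_cam"]);f=210/np.tan(np.radians(c["vertical_fov"]/2))
v,u=np.nonzero((d>0)&(im.max(2)<75));z=d[v,u]
P=np.c_[(u-c["cx"])/f*z,(v-c["cy"])/f*z,z]@T[:3,:3].T+T[:3,3]
P=R.from_quat(s["ee_rot"][[1,2,3,0]]).apply(P)+s["position"]
print(s["position"],T.round(3).tolist(),s["joint_positions"].round(2))
Q=P[(abs(P[:,0]-.55)<.1)&(abs(P[:,1]+.24)<.06)&(P[:,2]>.19)&(P[:,2]<.31)]
print(len(Q))
for lo in np.arange(.2,.3,.015):
    q=Q[(Q[:,2]>=lo)&(Q[:,2]<lo+.015)]
    if len(q): print(round(lo,3),len(q),q.mean(0).round(3),q[:,1].min().round(3),q[:,1].max().round(3))
```

```text
[ 0.54865222 -0.24627901  0.55411709] [[-0.001, -0.959, -0.283, 0.078], [1.0, -0.001, -0.0, 0.0], [0.0, -0.283, 0.959, 0.02], [0.0, 0.0, 0.0, 1.0]] [-0.61  0.37  1.29  0.    1.49 -1.8 ]
4412
0.215 63 [ 0.602 -0.226  0.227] -0.248 -0.213
0.23 580 [ 0.592 -0.23   0.238] -0.25 -0.212
0.245 680 [ 0.569 -0.234  0.253] -0.254 -0.218
0.26 828 [ 0.548 -0.239  0.268] -0.259 -0.222
0.275 1204 [ 0.522 -0.244  0.283] -0.266 -0.226
0.29 1057 [ 0.508 -0.248  0.294] -0.265 -0.229
```

The close look puts the grip centre at (0.546, -0.240) at z 0.268. That's within a few mm of the TCP, so I'll correct for it, descend, and press along the lever's arc.

servo_tool(rows=[[[0,0,0],[0.005,0.005,0.03],0],[[0,0,0],[0.005,0.005,0.06],0],[[0,0,0],[0.005,0.005,0.09],0],[[0,0,0],[0.005,0.005,0.09],0]])

```text
clock: 2.98
position: [0.5449, -0.2375, 0.4592]
ee_rot: [-0.004, 0.188, 0.982, 0.002]
force: [3.4, 1.1, 1.2]
gripper_width: 0.0003
finger_force: 1.9
```

servo_tool(rows=[[[0,0,0],[0.006,-0.004,0.015],0],[[0,0,0],[0.013,-0.008,0.029],0],[[0,0,0],[0.019,-0.012,0.044],0],[[0,0,0],[0.024,-0.016,0.058],0],[[0,0,0],[0.029,-0.019,0.073],0]])

```text
clock: 3.4
position: [0.5117, -0.2447, 0.3952]
ee_rot: [0.001, 0.188, 0.982, -0.0]
force: [-3.5, 2.6, 13.5]
gripper_width: 0.0007
finger_force: 5.9
```

servo_tool(rows=[[[0,0,0],[0.003,-0.002,0.016],0],[[0,0,0],[0.006,-0.004,0.032],0],[[0,0,0],[0.009,-0.006,0.048],0],[[0,0,0],[0.012,-0.008,0.064],0],[[0,0,0],[0.013,-0.008,0.078],0]])

```text
clock: 3.82
position: [0.4966, -0.2479, 0.3164]
ee_rot: [0.001, 0.188, 0.982, -0.001]
force: [-4.5, 0.5, 13.6]
gripper_width: 0.0007
finger_force: 7.0
```

servo_tool(rows=[[[0,0,0],[0,0,0],0],[[0,0,0],[0,0,0],0],[[0,0,0],[0,0,0],0]])

```text
clock: 4.07
position: [0.4967, -0.2479, 0.3162]
ee_rot: [-0.0, 0.187, 0.982, -0.001]
force: [-3.5, 0.3, 9.5]
gripper_width: 0.0004
finger_force: 4.9
```

Run:
```python
from h import *
print(r.read_state()["force"],r.read_state()["position"])
im,d=r.read_camera("scene");cv2.imwrite("pics/s2.png",im)
```

```text
[-3.48100034  0.33849966  9.49990843] [ 0.49672862 -0.24794957  0.31616042]
```

View pics/s2.png

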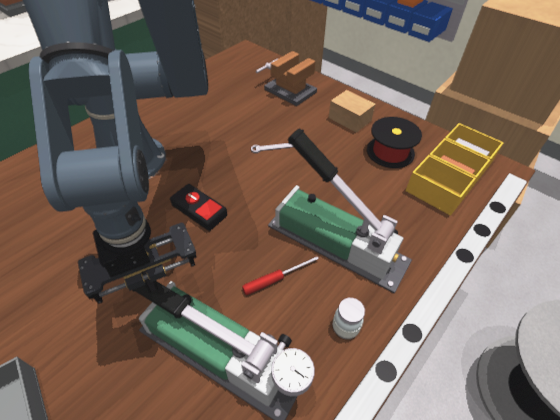

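The scene view shows the gauge lever (150,280)–(260,355) pressed about level with the tips on its grip. The plain lever is untouched. The tip height of 0.134 m corresponds to about 0.59 rad. I'll press a little further to confirm the stop, then go back up.

servo_tool(rows=[[[0,0,0],[0,0,0.004],0],[[0,0,0],[0,0,0.005],0],[[0,0,0],[0,0,0.005],0]])

```text
clock: 4.37
position: [0.4966, -0.2479, 0.3132]
ee_rot: [-0.0, 0.187, 0.982, -0.001]
force: [-7.0, 1.8, 20.3]
gripper_width: 0.0005
finger_force: 10.4
```

servo_tool(rows=[[[0,0,0],[-0.003,0.002,-0.02],0],[[0,0,0],[-0.006,0.004,-0.04],0],[[0,0,0],[-0.009,0.006,-0.06],0],[[0,0,0],[-0.013,0.008,-0.08],0],[[0,0,0],[-0.019,0.012,-0.1],0]])

```text
clock: 4.78
position: [0.5192, -0.2435, 0.4118]
ee_rot: [0.001, 0.188, 0.982, -0.0]
force: [1.6, -0.3, 0.5]
gripper_width: 0.0007
finger_force: 0.5
```

servo_tool(rows=[[[0,0,0],[-0.009,0.006,-0.025],0],[[0,0,0],[-0.016,0.01,-0.05],0],[[0,0,0],[-0.023,0.015,-0.07],0],[[0,0,0],[-0.023,0.015,-0.07],0],[[0,0,0],[-0.023,0.015,-0.07],0]])

```text
clock: 5.2
position: [0.546, -0.2378, 0.481]
ee_rot: [0.002, 0.187, 0.982, -0.001]
force: [0.6, 0.5, 0.1]
gripper_width: 0.0002
finger_force: 0.0
```

servo_tool(rows=[[[0,0,0],[0,0,0],0],[[0,0,0],[0,0,0],0],[[0,0,0],[0,0,0],0],[[0,0,0],[0,0,0],0],[[0,0,0],[0,0,0],0]])

```text
clock: 5.62
position: [0.5454, -0.2382, 0.4779]
ee_rot: [-0.001, 0.188, 0.982, 0.0]
force: [0.1, 1.2, 0.1]
gripper_width: 0.0004
finger_force: 0.0
```

Run:
```python
from h import *
im,d=r.read_camera("scene");cv2.imwrite("pics/s3.png",im)
print(r.read_state()["force"],r.read_state()["position"])
D=np.load("pics/scene0.npz")["d"]
a=abs(d-D)
for n,(x0,y0,x1,y1) in dict(gauge_lever=(195,295,245,340),plain=(300,140,370,220)).items():print(n,np.percentile(a[y0:y1,x0:x1],[50,90,98]).round(4))
```

```text
[ 0.40642183  0.00252448 -0.34276034] [ 0.54547154 -0.23820404  0.4781147 ]
gauge_lever [0.0012 0.0032 0.0049]
plain [0.0018 0.0048 0.0072]
```

The stop was confirmed by the force rising to 20 N at z 0.313. The lever is back up, with depth matching the starting picture. Second stroke:

servo_tool(rows=[[[0,0,0],[0.002,-0.001,0.02],0],[[0,0,0],[0.008,-0.005,0.037],0],[[0,0,0],[0.015,-0.01,0.054],0],[[0,0,0],[0.021,-0.014,0.07],0],[[0,0,0],[0.027,-0.017,0.086],0]])

```text
clock: 6.08
position: [0.5144, -0.2449, 0.3952]
ee_rot: [0.002, 0.188, 0.982, -0.002]
force: [-2.1, -1.6, 12.8]
gripper_width: 0.0002
finger_force: 6.1
```

servo_tool(rows=[[[0,0,0],[0.004,-0.003,0.018],0],[[0,0,0],[0.008,-0.006,0.036],0],[[0,0,0],[0.012,-0.008,0.054],0],[[0,0,0],[0.015,-0.01,0.072],0],[[0,0,0],[0.015,-0.01,0.084],0]])

```text
clock: 6.5
position: [0.4973, -0.2487, 0.3111]
ee_rot: [0.002, 0.188, 0.982, -0.001]
force: [-12.3, 8.9, 87.1]
gripper_width: 0.0005
finger_force: 44.5
```

servo_tool(rows=[[[0,0,0],[0,0,0],0],[[0,0,0],[0,0,0],0],[[0,0,0],[0,0,0],0],[[0,0,0],[0,0,0],0]])

```text
clock: 6.83
position: [0.4973, -0.2485, 0.3131]
ee_rot: [0.002, 0.188, 0.982, -0.002]
force: [-4.4, 2.1, 23.7]
gripper_width: 0.0002
finger_force: 12.2
```

The lever hit the stop at an 87 N peak, so the third stroke will end more gently.

servo_tool(rows=[[[0,0,0],[-0.003,0.002,-0.02],0],[[0,0,0],[-0.006,0.004,-0.04],0],[[0,0,0],[-0.009,0.006,-0.06],0],[[0,0,0],[-0.013,0.008,-0.08],0],[[0,0,0],[-0.019,0.012,-0.1],0]])

```text
clock: 7.25
position: [0.519, -0.2437, 0.4102]
ee_rot: [0.001, 0.188, 0.982, -0.0]
force: [1.0, -0.2, 0.4]
gripper_width: 0.0006
finger_force: 0.5
```

servo_tool(rows=[[[0,0,0],[-0.009,0.006,-0.025],0],[[0,0,0],[-0.016,0.01,-0.05],0],[[0,0,0],[-0.023,0.015,-0.07],0],[[0,0,0],[-0.023,0.015,-0.07],0],[[0,0,0],[-0.023,0.015,-0.07],0]])

```text
clock: 7.67
position: [0.5459, -0.238, 0.4796]
ee_rot: [0.001, 0.187, 0.982, -0.001]
force: [-0.5, 0.3, -0.5]
gripper_width: 0.0005
finger_force: 0.0
```

servo_tool(rows=[[[0,0,0],[0,0,0],0],[[0,0,0],[0,0,0],0],[[0,0,0],[0,0,0],0],[[0,0,0],[0,0,0],0],[[0,0,0],[0,0,0],0]])

```text
clock: 8.08
position: [0.5454, -0.2382, 0.4779]
ee_rot: [-0.001, 0.188, 0.982, 0.0]
force: [-0.1, 0.5, 0.7]
gripper_width: 0.0006
finger_force: 0.0
```

servo_tool(rows=[[[0,0,0],[0.002,-0.001,0.02],0],[[0,0,0],[0.008,-0.005,0.037],0],[[0,0,0],[0.015,-0.01,0.054],0],[[0,0,0],[0.021,-0.014,0.07],0],[[0,0,0],[0.027,-0.017,0.086],0]])

```text
clock: 8.5
position: [0.5143, -0.2449, 0.3952]
ee_rot: [0.002, 0.188, 0.982, -0.002]
force: [-1.4, -1.9, 13.4]
gripper_width: 0.0003
finger_force: 6.1
```

servo_tool(rows=[[[0,0,0],[0.004,-0.003,0.018],0],[[0,0,0],[0.008,-0.006,0.036],0],[[0,0,0],[0.012,-0.008,0.054],0],[[0,0,0],[0.015,-0.01,0.068],0],[[0,0,0],[0.015,-0.01,0.075],0]])

```text
clock: 8.92
position: [0.4975, -0.2486, 0.3188]
ee_rot: [0.003, 0.188, 0.982, -0.001]
force: [0.2, 0.3, 12.0]
gripper_width: 0.0005
finger_force: 5.8
```

servo_tool(rows=[[[0,0,0],[0,0,0.003],0],[[0,0,0],[0,0,0.006],0],[[0,0,0],[0,0,0.008],0],[[0,0,0],[0,0,0.008],0],[[0,0,0],[0,0,0.008],0]])

```text
clock: 9.33
position: [0.4975, -0.2485, 0.3133]
ee_rot: [0.002, 0.188, 0.982, -0.002]
force: [-2.5, 1.9, 18.7]
gripper_width: 0.0002
finger_force: 9.6
```

The third stroke reached its stop. Now I'll release the lever and rise well clear.

servo_tool(rows=[[[0,0,0],[-0.003,0.002,-0.02],0],[[0,0,0],[-0.006,0.004,-0.04],0],[[0,0,0],[-0.009,0.006,-0.06],0],[[0,0,0],[-0.013,0.008,-0.08],0],[[0,0,0],[-0.019,0.012,-0.1],0]])

```text
clock: 9.75
position: [0.5189, -0.2437, 0.4111]
ee_rot: [0.001, 0.188, 0.982, -0.0]
force: [1.3, -0.4, 0.7]
gripper_width: 0.0006
finger_force: 0.5
```

servo_tool(rows=[[[0,0,0],[-0.009,0.006,-0.025],0],[[0,0,0],[-0.016,0.01,-0.05],0],[[0,0,0],[-0.023,0.015,-0.075],0],[[0,0,0],[-0.023,0.015,-0.1],0],[[0,0,0],[-0.023,0.015,-0.12],0]])

```text
clock: 10.17
position: [0.546, -0.238, 0.5317]
ee_rot: [0.001, 0.188, 0.982, -0.0]
force: [0.7, -0.7, -0.2]
gripper_width: 0.0005
finger_force: 0.0
```

servo_tool(rows=[[[0,0,0],[0,0,0],0],[[0,0,0],[0,0,0],0],[[0,0,0],[0,0,0],0],[[0,0,0],[0,0,0],0],[[0,0,0],[0,0,0],0]])

```text
clock: 10.58
position: [0.5454, -0.2381, 0.528]
ee_rot: [-0.002, 0.188, 0.982, 0.001]
force: [-0.3, -0.4, -0.1]
gripper_width: 0.0006
finger_force: 0.0
```

servo_tool(rows=[[[0,0,0],[0,0,0],0],[[0,0,0],[0,0,0],0],[[0,0,0],[0,0,0],0],[[0,0,0],[0,0,0],0],[[0,0,0],[0,0,0],0]])

```text
clock: 11.0
position: [0.5456, -0.2381, 0.5297]
ee_rot: [-0.0, 0.188, 0.982, 0.0]
force: [-0.2, -0.0, 0.2]
gripper_width: 0.0005
finger_force: 0.0
```

Run:
```python
from h import *
im,d=r.read_camera("scene")
s=r.read_state();print(s["clock"],s["force"],s["position"])
D=np.load("pics/scene0.npz")["d"]
a=abs(d-D);ok=True
for n,(x0,y0,x1,y1) in dict(gauge_lever=(195,295,245,340),plain=(300,140,370,220)).items():
    p=np.percentile(a[y0:y1,x0:x1],[50,90,98]);print(n,p.round(4));ok&=p[1]<.008
if ok: print(r.job_done())
```

```text
11.05 [-0.05556809  0.06714937 -0.42144381] [ 0.54563932 -0.23810293  0.52972779]
gauge_lever [0.0012 0.0031 0.0045]
plain [0.0018 0.0047 0.0072]
the job is handed in; nothing more can be done
None
```

I pumped the gauge pump's lever three full strokes to its stop and handed the job in at 11 s; both levers are up, the plain pump's lever was not moved, and the arm is clear (highest wrist force I read: 88 N, on the second stroke).

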